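Seat a taper bearing cone in a cart-wheel hub and check that it rocks free

TASK

Stand the larger of the two taper bearing cones in the cup of the wheel hub, small end down, and press it squarely home for a moment with about 10 N, never letting it bear on the hub with more than 25 N. Then, keeping hold of it and keeping it in the cup and touching, rock it about six degrees to one side for a moment to show that it is not wedged, bring it squarely and fully home again and let go. Leave the smaller cone and the other loose things on the bench alone.

Things in the scene. Friction and masses are not known exactly. Their poses are not given: they have to be found in the camera images.
- big_cone_center (a point): Centre, half-way up (42 mm above the underside), of the larger cone: a loose plain steel part, 84 mm tall, standing upright on its small end, its round taper below and a square head 24 mm wide above (from 24 mm above the underside to the top). Grasp it by two opposite flats of the head. z is up along its axis; x and y are square to the flats.
- big_cone: The same larger cone (0.2 to 0.5 kg), origin at the centre of its underside, same axes. Its taper widens from 34 mm diameter at the underside to 56 mm at 19 mm height (30 degrees from the axis); a round lip of 56 mm goes on up to 24 mm, where the square head begins.
- small_cone_center (a point): Centre, half-way up (42 mm), of the smaller cone, to be left alone: same shape and 84 mm height but 22 mm diameter at the underside, 40 mm at the lip and a square head 18 mm wide. It stands upright nearby; which of the two cones stands left or right changes.
- hub: Dark steel wheel hub fixed to the bench, rigid; origin under its centre, z up. Flange 124 mm across, 12 mm thick, with four studs up to 36 mm height, 52 mm off the axis; on it a barrel 86 mm across, top at 60 mm, bore 67 mm. In the bore sits the bright steel taper cup, open upwards: 52 mm diameter at its top, narrowing downwards at 30 degrees from the axis to 27 mm over 22 mm.
- hub_mouth (a point): Point on the hub's upright axis level with the top of the barrel, 60 mm above the bench. The cup is stuck tight in the bore with its top anywhere from level with this point to 10 mm below it; that depth differs each time and is not reported, so feel for it. Fully home, the larger cone's centre is 26 mm above the cup's top, so 16 to 26 mm above this point.
- washer: Loose flat steel washer, 48 mm across, 4 mm thick, lying on the bench; bystander, origin at the centre of its underside.
- nut: Loose hexagonal steel axle nut, 32 mm over the flats, 16 mm tall, lying on the bench; bystander, origin at the centre of its underside.
- wrench: Loose wrench lying on the bench; bystander.
- screwdriver: Loose screwdriver lying on the bench; bystander.
- grease_tin: Loose round tin, 72 mm across, 75 mm tall; bystander, origin at the centre of its underside.
- bolt_jar: Loose clear jar, 68 mm across, 90 mm tall; bystander, origin at the centre of its underside.
Mind the look-alikes: they are no part of the job. What is shaped like the big_cone but purple is not meant. What is shaped like the hub but yellow is not meant.

How it is judged:
By the outcome, as a careful person would: the job done as asked, in the order asked, and still so for the second after the job is handed in, with the robot touching nothing.
It also fails if it takes over 61 s, if anything falls off the work surface, if the arm or the gripper's body presses on something with over 40 N, if the wrist force passes 120 N, or if a joint passes its speed limit or range.

ROBOT

A 6-joint arm with a two-finger parallel gripper is mounted at the origin on the work surface. World frame = base frame: x ahead of the robot, y to its left, z up, the work surface at z = 0. Lengths are in m, angles in rad, forces in N, time in s.
With the tool pointing down it reaches from about 0.225 to 0.875 m from the base axis. Payload 3.4 kg.
Tool frame: the origin (TCP) lies at the very end of the fingers, on their centre line; the grasp point (between the pads) lies 19 mm behind it; z points along the fingers, y is the line along which they close (so a half turn about z gives the same grasp; the last joint's range is limited). The gripper opens to 85 mm and grips with 20 to 120 N. Pads are 22 mm wide; open, the fingers measure 114 mm over their backs; the gripper's body (76 mm by 85 mm) begins 54 mm behind the grasp point. The pads swing forward as they close: fully open they stand 13 mm farther back than shut.
Start: joints at [-1.423, 0.276, 1.505, -0, 1.361, -0.121], TCP at [0.153, -0.554, 0.231] pointing down, gripper open.
Joint ranges: [-2.89, 2.89], [-0.75, 2.08], [0.22, 2.7], [-1.18, 4.32], [0.11, 2.71], [-2.7, 2.7]. Speed limits (rad/s): [2.57, 2.57, 3.14, 3.14, 3.14, 3.14].

INTERFACE

Orientations are given as a rotation vector (axis times angle).
In Python, from station import robot gives the robot as it stands. The module is installed in compiled form; this text tells all that it offers.
- The arm moves only by the tool drive_tool, never from a script. Its arguments are lists of equal length, an entry for each row: "linear": the shift along the world's x, y, z in cm, a list of three; "rotation": the turn, a rotation vector about the world's x, y, z in degrees, a list of three; "hand": the gripper's target within -1 to 1 (shut at 1, half-way at 0, fully open at -1). In form: {"linear": [[tx, ty, tz], ...], "rotation": [[wx, wy, wz], ...], "hand": [hand, ...]}. A call has 1 to 8 rows; each row shifts and turns the commanded pose from where the row before left it; what a row does not reach is not made up. A row lasts 1/8 s, in which the tool goes at most 62.5 mm and 10.7 degrees, less where a joint would pass 70% of its speed; a pose out of reach is approached as far as the arm can. A call is refused whole if a number of a shift passes 6.25 or a number of a turn 10.7, either way. A call with a gripper value outside its range is refused whole. The fingers move at their own pace and stop on an object; "force" is the grip in N (left out, the last holds). Time passes only in rows, so rows that do not move let the fingers close. It gives the time, the measured TCP pose, the force, the opening and the grip force at its end, in the units of the state.
- robot.get_obs(): the state, without advancing time (a new reading comes with each control period).
- robot.camera(name): name is "scene" or "top" or "wrist"; returns a dict with "frame" (384x512x3 uint8, blue, green, red), "fx", "fy", "cx", "cy" (pixels), "distortion" ([k1, k2, p1, p2, k3] as OpenCV has them; the pictures are not rectified), "rvec" (rotation vector, rad) and "tvec" (3), from world to camera coordinates, as OpenCV has them. Camera axes: x right, y down, z forward; pixel columns grow to the right and rows downward; lengths in m; the calibration is good to about 2 mm. A picture is of the moment at which its call begins. There is no depth.
- robot.close_job(): hands the job in; it is judged then, once.
The state is a dict: "time_s": time; "joint_pos": joint angles; "dq": joint speeds; "joint_torque": joint torques, N m; "position": TCP position; "tcp_rot": TCP orientation; "force": force on the tool from outside, world axes, zero at the start; "torque": the same for the moment, N m; "grip_width": finger opening in m; "gripper_force": force on a finger pad.
Only numpy, scipy, OpenCV 4.12 (cv2) and the standard library are available. Lean on these libraries where they do the work, as an engineer would, in place of code of your own. Each camera call takes 0.05 s, during which the arm holds its last target. There are 200 camera calls.

## Working session

There is one attempt and no reset: what is moved stays moved. The work goes in short steps, Python scripts to look and compute and a tool call to move; the robot and the scene stay as the last step left them, time stands still between calls to the robot, and variables do not carry over. Pictures are saved under pics/ and viewed, at most 10 in all, crops included, and the job is handed in when it is done.

Besides the shell and the picture viewer there is one more tool, called after "Emit:" as name(argument=value, ...) on one line, values as JSON. drive_tool: Moves the arm, as the interface text tells. Its arguments: {"type":"object","properties":{"linear":{"type":"array","items":{"type":"array","items":{"type":"number"}}},"rotation":{"type":"array","items":{"type":"array","items":{"type":"number"}}},"hand":{"type":"array","items":{"type":"number"}},"force":{"type":"number"}},"required":["linear","rotation","hand"]}

```bash
mkdir -p pics; cat > h.py <<'E'
import numpy as np, cv2
from station import robot
def cam(n):
    c=robot.camera(n); K=np.array([[c['fx'],0,c['cx']],[0,c['fy'],c['cy']],[0,0,1.]])
    return c['frame'],K,np.array(c['distortion'],float),np.array(c['rvec'],float),np.array(c['tvec'],float)
def ray(C,uv,z):
    f,K,d,r,t=C; p=cv2.undistortPoints(np.array([[uv]],float),K,d)[0,0]
    R=cv2.Rodrigues(r)[0]; o=-R.T@t; v=R.T@np.array([p[0],p[1],1]); return o+v*(z-o[2])/v[2]
def proj(C,P):
    f,K,d,r,t=C; return cv2.projectPoints(np.array(P,float).reshape(-1,3),r,t,K,d)[0].reshape(-1,2)
E
python3 - <<'E'
from h import *
import pickle
for n in ['scene','top']:
    C=cam(n); pickle.dump(C,open(n+'.pkl','wb')); cv2.imwrite(f'pics/{n}.png',cv2.resize(C[0],(800,600)))
print(robot.get_obs())
E
```

```text
{'time_s': 0.1, 'joint_pos': array([-1.42298880e+00,  2.76536750e-01,  1.50600233e+00,  3.92103274e-05,
        1.36069176e+00, -1.20981497e-01]), 'dq': array([-0.00103289, -0.00238856, -0.00163133, -0.0021148 , -0.00030095,
        0.00090486]), 'joint_torque': array([ 1.19637261e-03, -4.17701590e+01, -2.46404546e+01, -2.21789251e-04,
        5.82336477e-03,  2.87261543e-06]), 'position': array([ 0.15264933, -0.55388716,  0.23052503]), 'tcp_rot': array([-3.11164174e+00, -4.20710644e-01, -2.56935545e-05]), 'force': array([-0.07521717,  0.15237987, -0.08699777]), 'torque': array([-0.0293971 , -0.03943175, -0.03891714]), 'gripper_force': 0.0, 'grip_width': 0.08547822941181424}
```

View pics/scene.png

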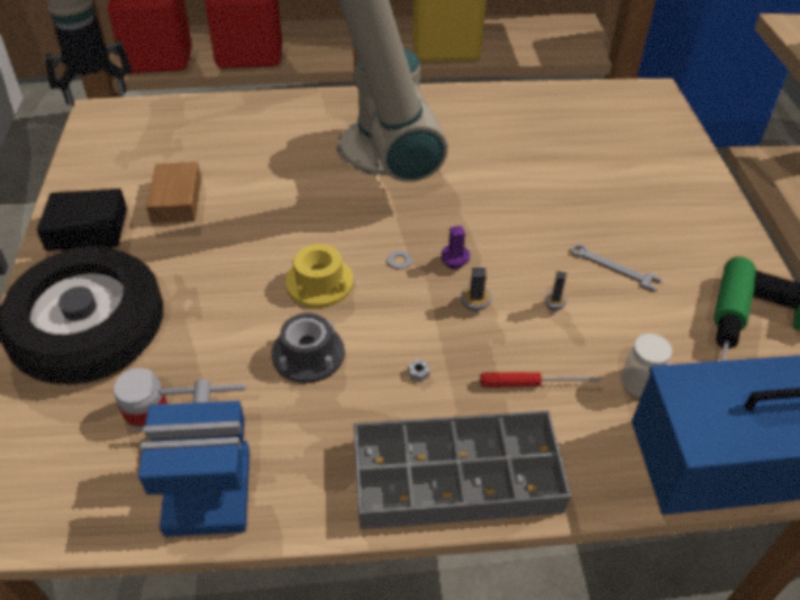

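View pics/top.png

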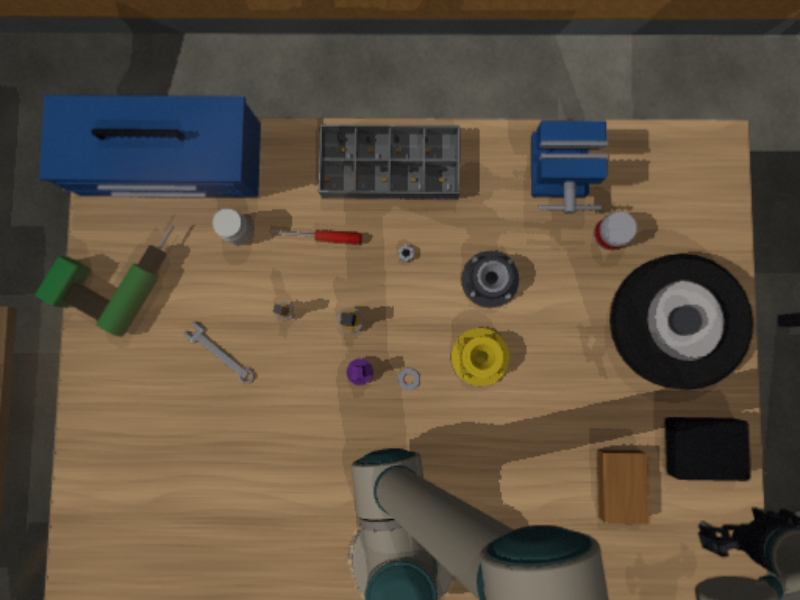

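Candidates in the top picture (800x600): steel cones at (349,320) and (284,311), and a purple one at (360,372), which is excluded. The steel cone at (349,320), scene (478,288), has the wider head and lip, so it is the larger. The hub is the dark one at (490,278); the yellow one is excluded. I'll confirm with a crop.

```bash
python3 - <<'E'
from h import *
import pickle
T=pickle.load(open('top.pkl','rb'));S=pickle.load(open('scene.pkl','rb'))
k=.64
a=cv2.resize(T[0][180:250,160:260],(800,560),interpolation=cv2.INTER_CUBIC)[:, :]
b=cv2.resize(S[0][160:205,280:380],(800,360),interpolation=cv2.INTER_CUBIC)
c=cv2.resize(T[0][150:205,285:340],(360,360),interpolation=cv2.INTER_CUBIC)
o=np.zeros((600,800,3),np.uint8);o[:300,:430]=cv2.resize(a,(430,300));o[:300,440:740]=cv2.resize(c,(300,300));o[310:600,:644]=cv2.resize(b,(644,290))
cv2.imwrite('pics/crop.png',o)
for n,uv,z in [('big head top',(348,320),.084),('small',(283,309),.084),('hubmouth',(493,276),.06),('nut',(406,253),.016),('washer',(409,379),.004),('purple',(361,371),.08)]:
    print(n,ray(T,np.array(uv)*k,z))
for n,uv,z in [('big head top',(479,272),.084),('small',(560,276),.084),('hubmouth',(307,331),.06)]:
    print(n,ray(S,np.array(uv)*k,z))
E
```

```text
big head top [0.49241095 0.11464587 0.084     ]
small [0.51343803 0.24756    0.084     ]
hubmouth [ 0.5881238  -0.18205194  0.06      ]
nut [ 6.42007067e-01 -1.76221142e-04  1.60000000e-02]
washer [ 0.37177208 -0.00947033  0.004     ]
purple [0.3898801  0.08671691 0.08      ]
big head top [0.49706277 0.12107364 0.084     ]
small [0.51658918 0.25975552 0.084     ]
hubmouth [ 0.58856725 -0.17583998  0.06      ]
```

View pics/crop.png

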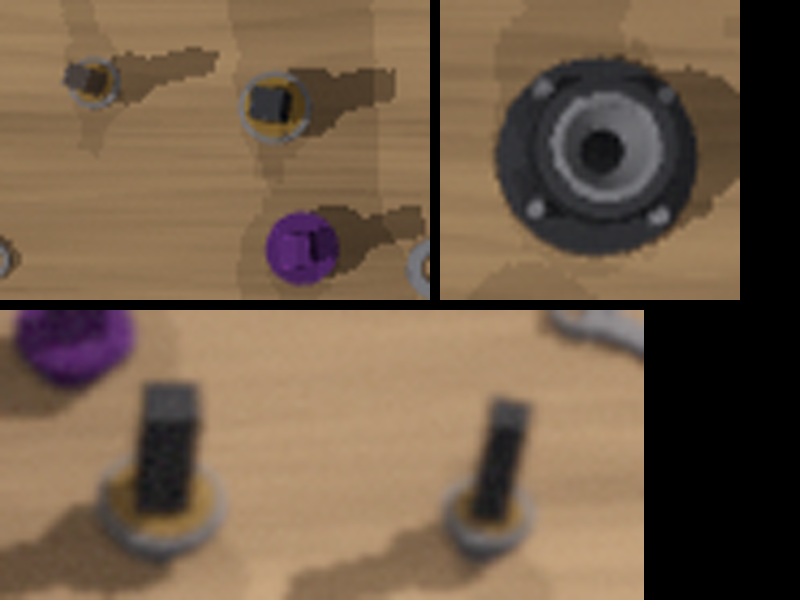

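The crop confirms it: the left-hand steel cone (scene) has a clearly larger head and lip than the other, and the dark hub has a bright cup. I'm moving over the big cone.

Emit:
drive_tool(linear=[[2, 4, 0], [2.2, 4.2, 0], [2.2, 4.2, 0], [2.2, 4.2, 0], [2.2, 4.2, 0], [2.2, 4.2, 0], [2.2, 4.2, 0], [2.2, 4.2, 0]], rotation=[[0, 0, 0], [0, 0, 0], [0, 0, 0], [0, 0, 0], [0, 0, 0], [0, 0, 0], [0, 0, 0], [0, 0, 0]], hand=[-1, -1, -1, -1, -1, -1, -1, -1])

```text
time_s: 1.1
position: [0.327, -0.2188, 0.2311]
tcp_rot: [-3.113, -0.42, -0.0]
force: [0.7, -0.1, 0.6]
grip_width: 0.0854
gripper_force: 0.0
```

Emit:
drive_tool(linear=[[2.2, 4.2, 0], [2.2, 4.2, 0], [2.2, 4.2, 0], [2.2, 4.2, 0], [2.2, 4.2, 0], [2.2, 4.2, 0], [2.2, 4.2, 0], [1.5, 4, 0]], rotation=[[0, 0, -2], [0, 0, -2], [0, 0, -2], [0, 0, -2], [0, 0, -2], [0, 0, -2], [0, 0, -2], [0, 0, -1]], hand=[-1, -1, -1, -1, -1, -1, -1, -1])

```text
time_s: 2.1
position: [0.4963, 0.1152, 0.2309]
tcp_rot: [3.141, 0.011, -0.001]
force: [-0.6, -0.4, 0.5]
grip_width: 0.0853
gripper_force: 0.0
```

Emit:
drive_tool(linear=[[0, 0, 0], [0, 0, 0], [0, 0, 0]], rotation=[[0, 0, 0], [0, 0, 0], [0, 0, 0]], hand=[-1, -1, -1])

```text
time_s: 2.48
position: [0.4952, 0.1126, 0.2312]
tcp_rot: [3.141, 0.009, -0.001]
force: [-0.8, 0.7, 0.7]
grip_width: 0.0855
gripper_force: 0.0
```

```bash
python3 - <<'E'
from h import *
import pickle
C=cam('wrist'); pickle.dump(C,open('w1.pkl','wb')); cv2.imwrite('pics/w1.png',cv2.resize(C[0],(800,600)))
o=robot.get_obs(); print(o); R=cv2.Rodrigues(C[3])[0]; print(-R.T@C[4]); print(cv2.Rodrigues(o['tcp_rot'])[0])
E
```

```text
{'time_s': 2.525, 'joint_pos': array([ 8.67481499e-02,  1.74818387e-01,  1.64171244e+00, -4.29472683e-04,
        1.32529254e+00,  1.65209385e+00]), 'dq': array([-0.00118593, -0.00055   , -0.00425805,  0.00292956, -0.00188693,
        0.0021574 ]), 'joint_torque': array([ 2.19257330e-01, -3.49736631e+01, -2.42456335e+01,  1.18204401e-02,
        5.53614827e-04, -2.20850707e-03]), 'position': array([0.49530368, 0.11258431, 0.23137622]), 'tcp_rot': array([ 3.14114605e+00,  8.72463909e-03, -3.06164330e-04]), 'force': array([-0.35610215, -1.04048371, -0.60486881]), 'torque': array([ 0.01909114, -0.0009284 , -0.02150219]), 'gripper_force': 0.0, 'grip_width': 0.08508470791774268}
[0.5722347  0.11464239 0.37367901]
[[ 9.99984552e-01  5.55506663e-03 -1.93729698e-04]
 [ 5.55498194e-03 -9.99984476e-01 -4.35015328e-04]
 [-1.96143230e-04  4.33932443e-04 -9.99999887e-01]]
```

View pics/w1.png

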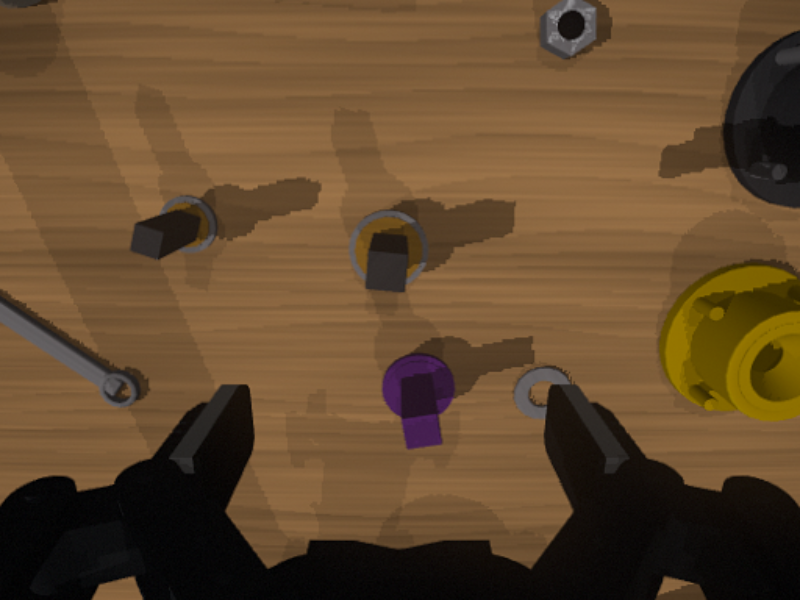

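The wrist view shows the big cone's head top face at about (369,251),(407,253),(404,292),(366,289), turned only a few degrees. Its lip ring is centred at (389,249).

```bash
python3 - <<'E'
from h import *
import pickle
C=pickle.load(open('w1.pkl','rb'))
P=[ray(C,np.array(u)*.64,.084) for u in [(369,251),(407,253),(404,292),(366,289)]]
P=np.array(P);print(P, P.mean(0)); print(ray(C,(389*.64,249*.64),.024))
for i in range(4):
    d=P[(i+1)%4]-P[i];print(np.linalg.norm(d),np.degrees(np.arctan2(d[1],d[0])))
# refine edges
g=C[0][150:195,225:270]; cv2.imwrite('pics/w1c.png',cv2.resize(g,(585,585),interpolation=cv2.INTER_CUBIC))
T=pickle.load(open('top.pkl','rb'))
E
```

```text
[[0.50838905 0.13142876 0.084     ]
 [0.50731299 0.10921313 0.084     ]
 [0.48344301 0.11075948 0.084     ]
 [0.48519581 0.1334928  0.084     ]] [0.49608522 0.12122354 0.084     ]
[0.49667633 0.12079843 0.024     ]
0.022241678862388096 -92.77307029087908
0.023920014042310048 176.29342253984098
0.022800792322803555 85.59107257094222
0.023284902469288687 -5.085536513660563
```

View pics/w1c.png

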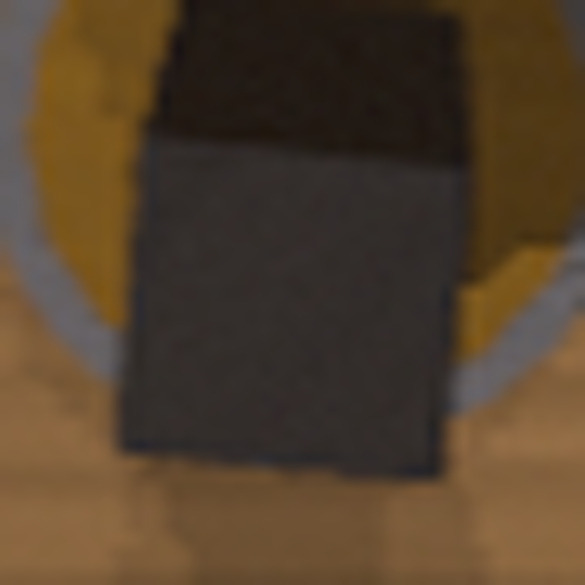

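Emit:
drive_tool(linear=[[0.05, 0.45, -2], [0.05, 0.4, -3.5], [0, 0, -3.5], [0, 0, -3.5], [0, 0, -3], [0, 0, -2], [0, 0, -1.3], [0, 0, -0.5]], rotation=[[0, 0, -2.4], [0, 0, -2.4], [0, 0, 0], [0, 0, 0], [0, 0, 0], [0, 0, 0], [0, 0, 0], [0, 0, 0]], hand=[-1, -1, -1, -1, -1, -1, -1, -1])

```text
time_s: 3.52
position: [0.4966, 0.1216, 0.038]
tcp_rot: [3.139, -0.122, -0.001]
force: [-0.7, 0.6, 0.1]
grip_width: 0.0855
gripper_force: 0.0
```

Emit:
drive_tool(linear=[[0, 0, 0], [0, 0, 0], [0, 0, 0], [0, 0, 0]], rotation=[[0, 0, 0], [0, 0, 0], [0, 0, 0], [0, 0, 0]], hand=[-0.3, 0, 0.1, 0.2], force=30)

```text
time_s: 4.03
position: [0.4969, 0.1222, 0.0387]
tcp_rot: [3.139, -0.12, 0.001]
force: [0.0, -0.2, 0.5]
grip_width: 0.0342
gripper_force: 0.0
```

```bash
python3 - <<'E'
from h import *
import pickle
C=cam('wrist'); cv2.imwrite('pics/w2.png',cv2.resize(C[0],(800,600)))
E
```

```text
(no output)
```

View pics/w2.png

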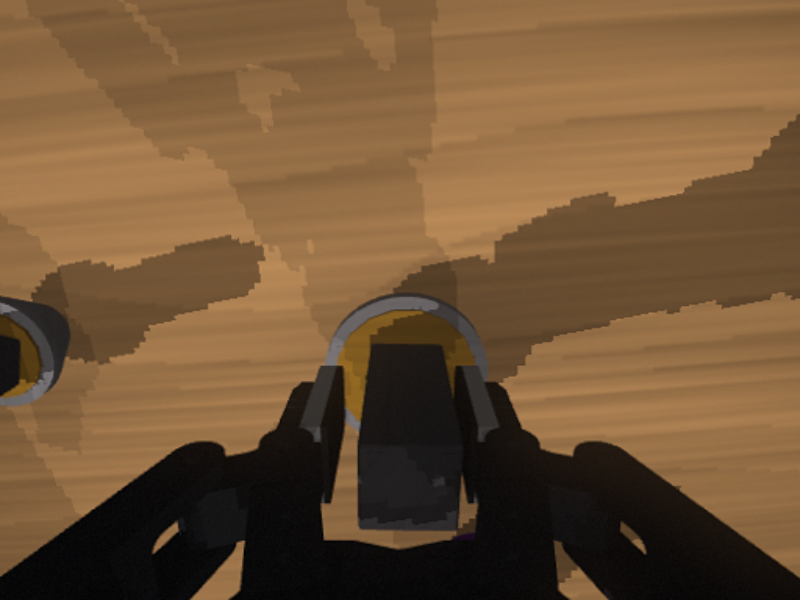

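The head sits between the fingers, squarely turned, and about 1 mm towards image right (-y). I'll nudge the tool that way, close and lift.

Emit:
drive_tool(linear=[[0, -0.1, 0], [0, 0, 0], [0, 0, 0], [0, 0, 0], [0, 0, 0], [0, 0, 0]], rotation=[[0, 0, 0], [0, 0, 0], [0, 0, 0], [0, 0, 0], [0, 0, 0], [0, 0, 0]], hand=[0.3, 0.4, 0.5, 0.7, 1, 1], force=70)

```text
time_s: 4.82
position: [0.4968, 0.1209, 0.0385]
tcp_rot: [3.139, -0.12, 0.0]
force: [-0.7, -3.4, 3.4]
grip_width: 0.0233
gripper_force: 68.7
```

```bash
python3 -c "
from h import *
for k,v in robot.get_obs().items(): print(k,v)"
```

```text
time_s 4.825
joint_pos [ 1.02882643e-01  3.69503944e-01  1.91395584e+00 -7.45683155e-04
  8.58049449e-01  1.75067421e+00]
dq [-0.00025566  0.00125597  0.00037597  0.00070353  0.00040616 -0.00070757]
joint_torque [ 1.32174723e+00 -3.80583251e+01 -1.66740471e+01  7.69128073e-01
 -2.72733187e-01  1.18899610e-02]
position [0.49678483 0.12085383 0.03846265]
tcp_rot [ 3.13874789e+00 -1.20127711e-01  2.54567603e-04]
force [-0.67525963 -3.41938555  3.41161013]
torque [-0.45550372  0.09521625 -0.02107855]
gripper_force 68.7021267414093
grip_width 0.023324186586409945
```

Emit:
drive_tool(linear=[[0, 0, 1], [0, 0, 2.5], [0, 0, 3.5], [0, -1, 3.5], [0, -3, 2.7], [0.2, -4, 0], [0.2, -4, 0], [0.2, -4, 0]], rotation=[[0, 0, 0], [0, 0, 0], [0, 0, 0], [0, 0, 0], [0, 0, 0], [0, 0, 0], [0, 0, 0], [0, 0, 0]], hand=[1, 1, 1, 1, 1, 1, 1, 1])

```text
time_s: 5.82
position: [0.5022, -0.0393, 0.1702]
tcp_rot: [-3.138, 0.12, 0.001]
force: [0.3, -0.8, -2.9]
grip_width: 0.0236
gripper_force: 68.9
```

Emit:
drive_tool(linear=[[0.2, -4, 0], [0.2, -4, 0], [0.2, -3, 0], [0.2, -2, 0], [0, -1, 0], [0, 0, 0], [0, 0, 0], [0, 0, 0]], rotation=[[0, 0, 0], [0, 0, 0], [0, 0, 0], [0, 0, 0], [0, 0, 0], [0, 0, 0], [0, 0, 0], [0, 0, 0]], hand=[1, 1, 1, 1, 1, 1, 1, 1])

```text
time_s: 6.82
position: [0.5106, -0.1779, 0.1704]
tcp_rot: [-3.139, 0.119, 0.0]
force: [-0.7, -0.0, -3.1]
grip_width: 0.0234
gripper_force: 68.8
```

```bash
python3 - <<'E'
from h import *
import pickle
C=cam('wrist'); pickle.dump(C,open('w3.pkl','wb')); cv2.imwrite('pics/w3.png',cv2.resize(C[0],(800,600)))
o=robot.get_obs(); print(o['position'],o['force'],o['torque'])
E
```

```text
[ 0.51066493 -0.17805917  0.17040314] [-0.69920603  0.44981838 -2.32763047] [ 0.02686781 -0.02227698  0.01258081]
```

View pics/w3.png

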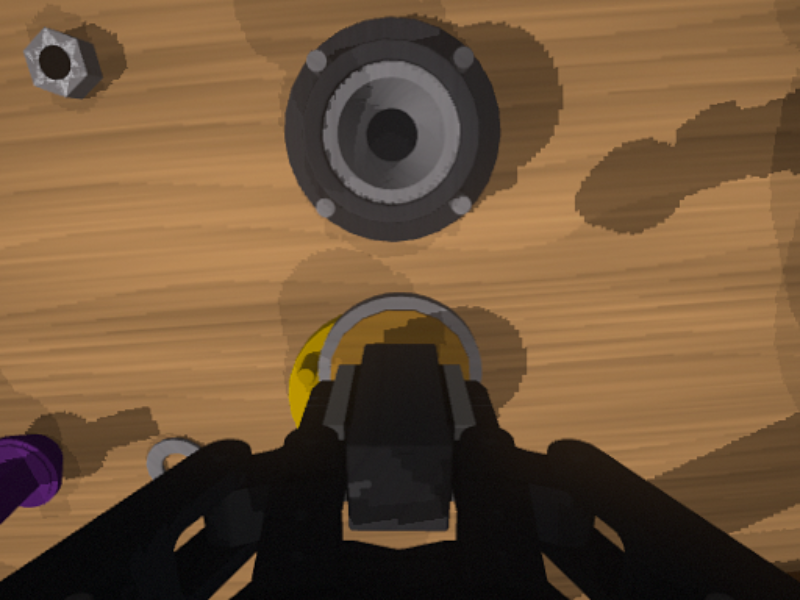

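The wrist view shows the hub from almost directly above: bright cup ring centred about (391,132), radius about 69 px. The held cone's lip is at (400,365). I'll fit the circles.

```bash
python3 - <<'E'
from h import *
import pickle
from scipy.optimize import least_squares
C=pickle.load(open('w3.pkl','rb'))
g=cv2.cvtColor(C[0],cv2.COLOR_BGR2GRAY).astype(float)
R=cv2.Rodrigues(C[3])[0];print('cam',-R.T@C[4])
ctr=np.array([391,132])*.64
def edges(r0,r1,sign):
    out=[]
    for a in np.radians(np.arange(0,360,4)):
        r=np.arange(r0,r1,.25); p=ctr+np.outer(r,[np.cos(a),np.sin(a)])
        v=cv2.remap(g.astype(np.float32),p[:,0].astype(np.float32)[None],p[:,1].astype(np.float32)[None],1)[0]
        d=sign*np.gradient(cv2.GaussianBlur(v[None],(7,1),1.2)[0]); i=d.argmax()
        if d[i]>3: out.append(p[i])
    return np.array(out)
t=np.linspace(0,2*np.pi,91)
def fit(E,rad):  # solve x,y,z of horizontal circle
    def res(q):
        P=np.array([ray(C,e,q[2]) for e in E]); return np.hypot(P[:,0]-q[0],P[:,1]-q[1])-rad
    s=least_squares(res,[.588,-.18,.05],loss='soft_l1',f_scale=.0005); return s.x, np.sqrt(np.mean(s.fun**2)),len(E)
print('bright outer (33.5)',fit(edges(38,50,-1),.0335))
print('hole (13.5)',fit(edges(11,24,1),.0135))
print('cup rim (26)',fit(edges(28,39,1),.026))
E
```

```text
cam [ 0.5874009  -0.18219742  0.31284935]
bright outer (33.5) (array([ 0.58931674, -0.178541  ,  0.05329738]), np.float64(0.00047901146339835837), 90)
hole (13.5) (array([ 0.58919348, -0.17828898,  0.0327406 ]), np.float64(0.00014491449642438608), 88)
cup rim (26) (array([ 0.58924913, -0.17841118,  0.057858  ]), np.float64(0.00012595924283782383), 62)
```

```bash
python3 - <<'E'
from h import *
import pickle
from scipy.optimize import least_squares
C=pickle.load(open('w3.pkl','rb')); zl=.1704-.0385+.024
g=C[0].astype(np.float32).mean(2)
E=[]
c0=np.array([.5102,-.178])
for a in np.radians(np.arange(-50,51,4)):
    r=np.arange(.022,.036,.0002); p=proj(C,np.c_[c0[0]+r*np.cos(a),c0[1]+r*np.sin(a),np.full(len(r),zl)]).astype(np.float32)
    v=cv2.remap(C[0].astype(np.float32),p[None,:,0].copy(),p[None,:,1].copy(),1)[0]
    # bluish grey vs wood: saturation R-B
    s=cv2.GaussianBlur((v[:,2]-v[:,0])[None],(9,1),1.5)[0]; d=np.gradient(s); i=d.argmax(); E.append([np.degrees(a),r[i],d[i],*p[i]])
E=np.array(E);print(E[::3].round(4))
m=E[:,2]>1
P=np.array([ray(C,e,zl) for e in E[m,3:]])
s=least_squares(lambda q:np.hypot(P[:,0]-q[0],P[:,1]-q[1])-.028,c0,loss='soft_l1',f_scale=.0005);print(s.x,np.sqrt(np.mean(s.fun**2)),m.sum())
E
```

```text
[[-5.000000e+01  2.760000e-02  8.503900e+00  2.966663e+02  2.053187e+02]
 [-3.800000e+01  2.820000e-02  9.531100e+00  2.889688e+02  1.976591e+02]
 [-2.600000e+01  2.860000e-02  1.389980e+01  2.792055e+02  1.918882e+02]
 [-1.400000e+01  2.900000e-02  1.265320e+01  2.680847e+02  1.881246e+02]
 [-2.000000e+00  2.940000e-02  1.290920e+01  2.561328e+02  1.866435e+02]
 [ 1.000000e+01  2.960000e-02  1.123140e+01  2.440505e+02  1.879600e+02]
 [ 2.200000e+01  2.980000e-02  1.186140e+01  2.325273e+02  1.916590e+02]
 [ 3.400000e+01  2.980000e-02  1.172630e+01  2.224005e+02  1.978480e+02]
 [ 4.600000e+01  2.960000e-02  1.517500e+01  2.143511e+02  2.060502e+02]]
[ 0.51157851 -0.1766883 ] 0.00015491490099753475 26
```

Emit:
drive_tool(linear=[[2, 0, 0], [3, -0.1, 0], [2.3, 0, 0], [0.5, 0, -1], [0, 0, -2.5], [0, 0, -2.5], [0, 0, -1.5], [0, 0, -0.5]], rotation=[[0, 0, 0], [0, 0, 0], [0, 0, 0], [0, 0, 0], [0, 0, 0], [0, 0, 0], [0, 0, 0], [0, 0, 0]], hand=[1, 1, 1, 1, 1, 1, 1, 1])

```text
time_s: 7.88
position: [0.5875, -0.1795, 0.0891]
tcp_rot: [-3.139, 0.121, 0.004]
force: [0.5, 0.8, -3.4]
grip_width: 0.0232
gripper_force: 69.0
```

Emit:
drive_tool(linear=[[0, 0, -0.1], [0, 0, -0.1], [0, 0, 0], [0, 0, 0]], rotation=[[0, 0, 0], [0, 0, 0], [0, 0, 0], [0, 0, 0]], hand=[1, 1, 1, 1])

```text
time_s: 8.38
position: [0.589, -0.18, 0.0888]
tcp_rot: [3.139, -0.121, 0.001]
force: [-0.7, 0.0, -2.2]
grip_width: 0.0231
gripper_force: 69.0
```

Emit:
drive_tool(linear=[[0, 0, -0.05], [0, 0, -0.05], [0, 0, -0.05], [0, 0, 0]], rotation=[[0, 0, 0], [0, 0, 0], [0, 0, 0], [0, 0, 0]], hand=[1, 1, 1, 1])

```text
time_s: 8.88
position: [0.5887, -0.1798, 0.0867]
tcp_rot: [-3.139, 0.121, 0.0]
force: [-0.1, 0.3, -3.0]
grip_width: 0.0231
gripper_force: 69.0
```

Emit:
drive_tool(linear=[[0, 0, -0.05], [0, 0, -0.05], [0, 0, -0.05], [0, 0, 0]], rotation=[[0, 0, 0], [0, 0, 0], [0, 0, 0], [0, 0, 0]], hand=[1, 1, 1, 1])

```text
time_s: 9.38
position: [0.5887, -0.1798, 0.0853]
tcp_rot: [3.139, -0.12, -0.0]
force: [0.9, 0.3, -2.3]
grip_width: 0.0234
gripper_force: 69.0
```

Emit:
drive_tool(linear=[[0, 0, -0.05], [0, 0, -0.05], [0, 0, 0]], rotation=[[0, 0, 0], [0, 0, 0], [0, 0, 0]], hand=[1, 1, 1])

```text
time_s: 9.75
position: [0.5887, -0.1799, 0.0843]
tcp_rot: [3.139, -0.121, -0.0]
force: [0.1, -0.3, -3.6]
grip_width: 0.0231
gripper_force: 69.0
```

Emit:
drive_tool(linear=[[0, 0, -0.05], [0, 0, -0.05], [0, 0, 0]], rotation=[[0, 0, 0], [0, 0, 0], [0, 0, 0]], hand=[1, 1, 1])

```text
time_s: 10.12
position: [0.5887, -0.1798, 0.0832]
tcp_rot: [3.139, -0.121, -0.0]
force: [1.0, -1.0, -3.7]
grip_width: 0.023
gripper_force: 69.0
```

Emit:
drive_tool(linear=[[0, 0, -0.05], [0, 0, -0.05], [0, 0, 0]], rotation=[[0, 0, 0], [0, 0, 0], [0, 0, 0]], hand=[1, 1, 1])

```text
time_s: 10.5
position: [0.5886, -0.1799, 0.0822]
tcp_rot: [3.139, -0.121, -0.0]
force: [-1.3, 0.9, -4.0]
grip_width: 0.0234
gripper_force: 69.0
```

Emit:
drive_tool(linear=[[0, 0, -0.05], [0, 0, -0.05], [0, 0, 0]], rotation=[[0, 0, 0], [0, 0, 0], [0, 0, 0]], hand=[1, 1, 1])

```text
time_s: 10.88
position: [0.5886, -0.1799, 0.0812]
tcp_rot: [3.139, -0.121, -0.0]
force: [0.7, 0.1, -4.0]
grip_width: 0.0233
gripper_force: 69.0
```

Emit:
drive_tool(linear=[[0, 0, -0.05], [0, 0, -0.05], [0, 0, 0]], rotation=[[0, 0, 0], [0, 0, 0], [0, 0, 0]], hand=[1, 1, 1])

```text
time_s: 11.25
position: [0.5889, -0.1799, 0.0804]
tcp_rot: [3.139, -0.121, 0.001]
force: [0.6, 0.1, -2.2]
grip_width: 0.0233
gripper_force: 69.0
```

Emit:
drive_tool(linear=[[0, 0, -0.05], [0, 0, 0], [0, 0, 0]], rotation=[[0, 0, 0], [0, 0, 0], [0, 0, 0]], hand=[1, 1, 1])

```text
time_s: 11.62
position: [0.5891, -0.1799, 0.0801]
tcp_rot: [3.139, -0.121, 0.001]
force: [1.4, 0.8, -1.4]
grip_width: 0.0234
gripper_force: 69.0
```

```bash
python3 -c "
from h import *
o=robot.get_obs(); print(o['position'],o['force'],o['torque'])"
```

```text
[ 0.58909724 -0.17988033  0.08008245] [ 1.38594829  0.8070299  -1.43887921] [ 0.09321596 -0.20405773 -0.03377997]
```

Emit:
drive_tool(linear=[[0.05, 0.03, 0], [0.05, 0.02, -0.03], [0, 0, 0], [0, 0, 0]], rotation=[[0, 0, 0], [0, 0, 0], [0, 0, 0], [0, 0, 0]], hand=[1, 1, 1, 1])

```text
time_s: 12.12
position: [0.5896, -0.1796, 0.0794]
tcp_rot: [3.139, -0.12, -0.001]
force: [0.9, -0.9, -2.1]
grip_width: 0.0235
gripper_force: 69.1
```

```bash
python3 -c "
from h import *
o=robot.get_obs(); print(o['position'],o['force'],o['torque'])"
```

```text
[ 0.58956453 -0.17962     0.07944461] [ 0.85725739 -0.87182999 -2.1003219 ] [-0.21619295 -0.04732995 -0.01092852]
```

Emit:
drive_tool(linear=[[0.01, -0.03, -0.03], [0, 0, -0.03], [0, 0, 0], [0, 0, 0]], rotation=[[0, 0, 0], [0, 0, 0], [0, 0, 0], [0, 0, 0]], hand=[1, 1, 1, 1])

```text
time_s: 12.62
position: [0.5897, -0.1797, 0.0793]
tcp_rot: [3.139, -0.12, -0.0]
force: [-0.7, 0.0, 2.2]
grip_width: 0.0233
gripper_force: 69.6
```

```bash
python3 -c "
from h import *
o=robot.get_obs(); print(o['position'],o['force'],o['torque'])"
```

```text
[ 0.58967215 -0.1796617   0.07928638] [-0.65582431  0.03186953  2.20526398] [-0.03419275  0.29929223  0.00611387]
```

Emit:
drive_tool(linear=[[-0.04, 0, 0], [0, 0, -0.03], [0, 0, 0], [0, 0, 0]], rotation=[[0, 0, 0], [0, 0, 0], [0, 0, 0], [0, 0, 0]], hand=[1, 1, 1, 1])

```text
time_s: 13.12
position: [0.5897, -0.1797, 0.0792]
tcp_rot: [3.139, -0.12, 0.001]
force: [-1.3, -0.5, 5.4]
grip_width: 0.023
gripper_force: 70.1
```

```bash
python3 -c "
from h import *
o=robot.get_obs(); print(o['position'],o['force'],o['torque'],np.degrees(np.arccos(-cv2.Rodrigues(o['tcp_rot'])[0][2,2])))"
```

```text
[ 0.58967933 -0.17969771  0.07923989] [-1.2812328  -0.51369206  5.41432921] [ 0.07669514  0.25967087 -0.01155037] 0.04891715928253321
```

Emit:
drive_tool(linear=[[0, 0, -0.02], [0, 0, 0], [0, 0, 0], [0, 0, 0]], rotation=[[0, 0, 0], [0, 0, 0], [0, 0, 0], [0, 0, 0]], hand=[1, 1, 1, 1])

```text
time_s: 13.62
position: [0.5897, -0.1797, 0.0792]
tcp_rot: [3.139, -0.121, 0.001]
force: [-1.1, -0.1, 5.9]
grip_width: 0.0232
gripper_force: 70.2
```

Emit:
drive_tool(linear=[[0, 0, 0], [0, 0, 0], [0, 0, 0]], rotation=[[0, 0, 0], [0, 0, 0], [0, 0, 0]], hand=[1, 1, 1])

```text
time_s: 14.0
position: [0.5897, -0.1797, 0.0792]
tcp_rot: [3.139, -0.12, 0.001]
force: [-0.9, 0.5, 6.5]
grip_width: 0.0234
gripper_force: 70.2
```

```bash
python3 - <<'E'
from h import *
o=robot.get_obs(); print(o['position'],o['force'],o['torque'])
# 2D rock: tilt th about cone; find the min rise vs lateral shift so that cone profile stays in cup
from scipy.optimize import minimize_scalar
t=np.tan(np.radians(30)); th=np.radians(6)
pts=[]
for s in np.linspace(0,1,60):
    h=-16+19*s; pts+= [(17+11*s,h),(-17-11*s,h)]
pts=np.array(pts)
c,s=np.cos(th),np.sin(th); Rm=np.array([[c,s],[-s,c]]) # tilt toward +lat
Q=pts@Rm.T
def gapneeded(dx,q):
    # extra dz so points above cup surface |x|<=26+z*t for -22<=z<=0
    lo,hi=-5,20
    for _ in range(50):
        m=(lo+hi)/2; X=q[:,0]+dx; Z=q[:,1]+m
        bad=((Z<=0)&(np.abs(X)>26+Z*t)&(np.abs(X)<33.5)).any()
        # cup rim edge inside cone: flank line at rim point
        for xr in (26,-26):
            u=Rm.T@np.array([xr-dx,0-m]); 
            if -16<u[1]<3 and abs(u[0])<17+(u[1]+16)*t-1e-6: bad=True
        lo,hi=(m,hi) if bad else (lo,m)
    return hi
best=min((gapneeded(dx,Q),dx) for dx in np.arange(-6,6,.1)); print('rise,dx of cone origin at cup-top level',best)
z,dx=best; g=Rm@np.array([0,22.5])  # TCP is 38.5-16=22.5 above cup top level
print('TCP shift lateral(+tilt dir), up', g[0]+dx, g[1]-22.5+z)
E
```

```text
[ 0.58971166 -0.17971231  0.07924326] [-0.92627495  0.46753528  6.53230207] [0.06144206 0.32299212 0.01340402]
rise,dx of cone origin at cup-top level (2.189354605395315, np.float64(-0.5000000000000195))
TCP shift lateral(+tilt dir), up 1.8518904235221836 2.0660972511814633
```

Emit:
drive_tool(linear=[[0, 0, -0.01], [0, 0, 0], [0, 0, 0], [0, 0, 0]], rotation=[[0, 0, 0], [0, 0, 0], [0, 0, 0], [0, 0, 0]], hand=[1, 1, 1, 1])

```text
time_s: 14.5
position: [0.5897, -0.1797, 0.0792]
tcp_rot: [3.139, -0.121, 0.001]
force: [-0.9, 0.2, 7.3]
grip_width: 0.023
gripper_force: 70.2
```

Emit:
drive_tool(linear=[[0, 0, 0.04], [0, -0.05, 0.05], [0, -0.05, 0.05], [0, 0, 0], [0, 0, 0]], rotation=[[0, 0, 0], [1.5, 0, 0], [1.5, 0, 0], [0, 0, 0], [0, 0, 0]], hand=[1, 1, 1, 1, 1])

```text
time_s: 15.12
position: [0.5896, -0.1806, 0.0796]
tcp_rot: [-3.087, 0.119, 0.002]
force: [0.3, 1.2, 2.7]
grip_width: 0.0233
gripper_force: 70.0
```

```bash
cat > s.py <<'E'
from h import *
o=robot.get_obs(); R=cv2.Rodrigues(o['tcp_rot'])[0]; print(o['time_s'],o['position'],o['force'],o['torque'],'tool z',np.degrees(R[:,2]))
E
python3 s.py
```

```text
15.125 [ 0.58961607 -0.18061457  0.07964915] [0.2572383  1.20893051 2.73212576] [ 0.14390739 -0.14837313  0.04608133] tool z [ 2.51497343e-02  3.02261508e+00 -5.72159900e+01]
```

Emit:
drive_tool(linear=[[0, -0.05, 0.05], [0, -0.05, 0.05], [0, 0, 0], [0, 0, 0]], rotation=[[1.5, 0, 0], [1.5, 0, 0], [0, 0, 0], [0, 0, 0]], hand=[1, 1, 1, 1])

```text
time_s: 15.62
position: [0.5894, -0.1816, 0.0804]
tcp_rot: [-3.034, 0.117, 0.006]
force: [1.7, 1.8, -1.1]
grip_width: 0.0232
gripper_force: 69.6
```

```bash
python3 s.py; python3 - <<'E'
from h import *
C=cam('wrist'); a=C[0][180:345,190:325]; cv2.imwrite('pics/w4.png',cv2.resize(a,(490,600),interpolation=cv2.INTER_CUBIC))
E
```

```text
15.625 [ 0.58942512 -0.18155893  0.08041464] [ 1.73404689  1.826404   -1.08118515] [ 0.05538891 -0.33529801  0.03905383] tool z [-4.04901817e-03  6.01355995e+00 -5.69793246e+01]
```

View pics/w4.png

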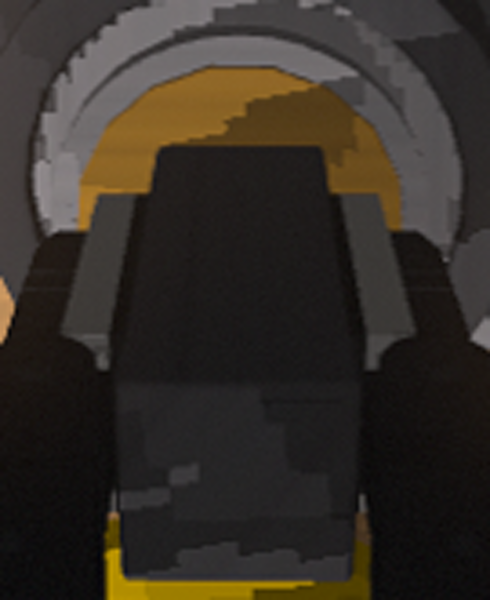

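The crop shows the cone head square between the pads and its lip inside the cup, tilted with the tool. The residual force of about 2 N over its weight shows it still touches. I'll press slightly and hold.

Emit:
drive_tool(linear=[[0, 0, -0.04], [0, 0, 0], [0, 0, 0], [0, 0, 0], [0, 0, 0]], rotation=[[0.2, 0, 0], [0, 0, 0], [0, 0, 0], [0, 0, 0], [0, 0, 0]], hand=[1, 1, 1, 1, 1])

```text
time_s: 16.3
position: [0.5895, -0.1816, 0.0804]
tcp_rot: [-3.031, 0.116, 0.006]
force: [1.5, 0.6, -0.2]
grip_width: 0.0239
gripper_force: 69.7
```

```bash
python3 s.py
```

```text
16.3 [ 0.58945799 -0.18164072  0.08041962] [ 1.45829285  0.64533556 -0.18547998] [ 0.19480283 -0.22787444  0.01315278] tool z [ 8.18804569e-03  6.18442376e+00 -5.69610322e+01]
```

Emit:
drive_tool(linear=[[0, 0.05, -0.04], [0, 0.05, -0.04], [0, 0.05, -0.04], [0, 0.05, -0.03], [0, 0, 0], [0, 0, 0]], rotation=[[-1.5, 0, 0], [-1.5, 0, 0], [-1.5, 0, 0], [-1.7, 0, 0], [0, 0, 0], [0, 0, 0]], hand=[1, 1, 1, 1, 1, 1])

```text
time_s: 17.05
position: [0.5896, -0.1797, 0.0792]
tcp_rot: [3.139, -0.12, 0.001]
force: [0.9, 1.1, 5.2]
grip_width: 0.0231
gripper_force: 70.2
```

```bash
python3 s.py
```

```text
17.05 [ 0.58960932 -0.179742    0.07922317] [0.9276719  1.11431862 5.24756463] [ 0.18943788 -0.10430315  0.04169042] tool z [ 2.90955932e-02 -2.59442007e-02 -5.72957663e+01]
```

Emit:
drive_tool(linear=[[0, 0, 0.05], [0, 0, 0], [0, 0, 0], [0, 0, 0], [0, 0, 0], [0, 0, 0]], rotation=[[0, 0, 0], [0, 0, 0], [0, 0, 0], [0, 0, 0], [0, 0, 0], [0, 0, 0]], hand=[1, 1, 0.5, 0.2, 0, -0.3], force=20)

```text
time_s: 17.8
position: [0.5888, -0.1797, 0.0789]
tcp_rot: [-3.139, 0.121, 0.002]
force: [-0.6, -0.3, 0.8]
grip_width: 0.0554
gripper_force: 0.0
```

Emit:
drive_tool(linear=[[0, 0, 0], [0, 0, 0], [0, 0, 0.5], [0, 0, 2], [0, 0, 3], [0, 0, 4], [0, 0, 4], [0, 0, 1]], rotation=[[0, 0, 0], [0, 0, 0], [0, 0, 0], [0, 0, 0], [0, 0, 0], [0, 0, 0], [0, 0, 0], [0, 0, 0]], hand=[-0.5, -0.5, -0.5, -0.5, -0.5, -0.5, -0.5, -0.5])

```text
time_s: 18.8
position: [0.5909, -0.1803, 0.2279]
tcp_rot: [3.137, -0.12, 0.009]
force: [0.2, 0.3, -0.8]
grip_width: 0.0642
gripper_force: 0.0
```

```bash
python3 s.py; python3 - <<'E'
from h import *
C=cam('wrist'); o=np.zeros((600,800,3),np.uint8); o[:300,:400]=cv2.resize(C[0],(400,300))
S=cam('scene'); o[:,400:]=cv2.resize(S[0][170:260,160:220],(400,600),interpolation=cv2.INTER_CUBIC)
T=cam('top'); o[300:,:400]=cv2.resize(T[0][140:215,260:360],(400,300),interpolation=cv2.INTER_CUBIC)
cv2.imwrite('pics/end.png',o)
E
```

```text
18.8 [ 0.59085993 -0.18027079  0.22792408] [ 0.17748831  0.29283323 -0.84581554] [-0.01795627  0.02207159 -0.04795607] tool z [  0.33439785  -0.15144216 -57.29460353]
```

View pics/end.png

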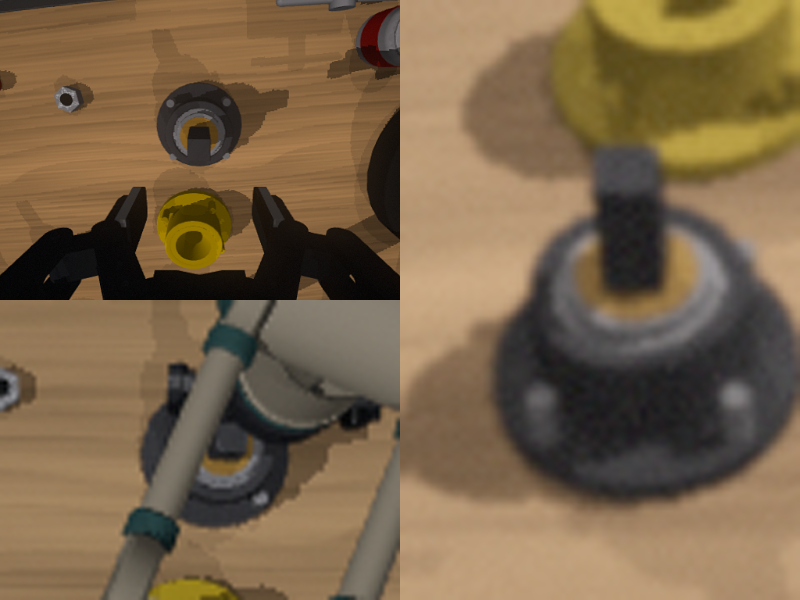

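The pictures show the cone upright and concentric in the dark hub's cup (right panel, lip at about (640,280)), with the gripper open and well clear. I'm handing it in.

```bash
python3 -c "
from station import robot
print(robot.close_job())"
```

```text
the job is handed in; nothing more can be done
None
```

I seated the larger cone in the dark hub's cup and pressed it squarely home with about 10 N. I then rocked it about 6° while it stayed in contact, brought it squarely home again and released it. The job was handed in at about 19 s with the gripper clear; the hand-in reported no verdict.

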